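# Take one cup off the nested stack

### The arm

A 6-joint arm with a two-finger parallel gripper is mounted at the origin on a cart in front of the work surface, level with it; the furniture and walls round the work are solid. World frame = base frame: x ahead of the robot, y to its left, z up, the work surface at z = 0. Lengths are in mm, angles in degrees, forces in N, time in s.
With the tool pointing down it reaches from about 300 to 850 mm from the base axis. Payload 4.2 kg.
Tool frame: the origin (TCP) lies at the very end of the fingers, on their centre line; the grasp point (between the pads) lies 19 mm behind it; z points along the fingers, y is the direction in which the jaws open and shut (so a half turn about z gives the same grasp; the last joint's range is limited). The gripper opens to 91 mm and grips with 3 to 60 N. Pads are 32 mm wide; open, the fingers measure 118 mm over their backs; the gripper's body (76 mm by 178 mm) begins 60 mm behind the grasp point.
Start: joints at [72.708, 18.312, 89.639, -0, 72.044, -1.146], TCP at [159.901, 552.336, 213.976] pointing down, gripper open.
Joint ranges: [-177.97, 177.97], [-48.28, 115.42], [12.27, 149.76], [-77.06, 257.06], [2.81, 150.46], [-146.56, 146.56]. Speed limits (degrees/s): [147.25, 147.25, 180, 180, 180, 180].

### API

Orientations are given as [roll, pitch, yaw] about the fixed x, y, z axes, in that order (R = Rz(yaw) Ry(pitch) Rx(roll)).
In Python, from workcell import monitor, eyes, job gives the robot as it stands.
- The arm moves only by the tool move_arm, never from a script. Its argument "increments" is a list that holds one entry, the list of rows, each a list of 7 numbers: the opening, from 0 (shut) to 1 (fully open), then the shift along the tool's x, y, z in cm, then the turn, a rotation vector about the tool's x, y, z in rad. In form: [[[jaw, x, y, z, ax, ay, az], ...]]. A call has 1 to 12 rows; each row shifts and turns the pose as measured when the row begins, along the tool's axes as they then stand; what a row does not reach is not made up. A row lasts 1/8 s, in which the tool goes at most 62.5 mm and 10.7 degrees, less where a joint would pass 70% of its speed; a pose out of reach is approached as far as the arm can. A call is refused whole if a number of a shift passes 6.25 or a number of a turn 0.188, either way. A call with a gripper value outside its range is refused whole. The fingers move at their own pace and stop on an object; "force" is the grip in N (left out, the last holds). Time passes only in rows, so rows that do not move let the fingers close. It gives the time, the measured TCP pose, the force and the opening at its end, in the units of the state.
- monitor.state(): the state, without advancing time (a new reading comes with each control period).
- eyes.grab_frame(name): name is "scene" or "top" or "wrist"; returns a dict with "color" (480x640x3 uint8, red, green, blue), "z_map" (480x640 float32, mm along the optical axis (not along the pixel's ray), 0 where there is no reading), "camera_matrix" (3x3 intrinsics, pixels), "dist_coeffs" ([k1, k2, p1, p2, k3] as OpenCV has them; the pictures are not rectified), "rvec" (rotation vector, rad) and "tvec" (3), from world to camera coordinates, as OpenCV has them. Camera axes: x right, y down, z forward; pixel columns grow to the right and rows downward; lengths in mm; the calibration is good to about 2 mm. A picture is of the moment at which its call begins.
- job.job_done(): hands the job in, once; it reports no verdict.
The state is a dict: "time_s": time; "qpos": joint angles; "qvel": joint speeds; "effort": joint torques, N m; "ee_pos": TCP position; "ee_rot": TCP orientation; "force": force on the tool from outside, world axes, zero at the start; "torque": the same for the moment, N m; "gripper_width": finger opening in mm.
Only numpy, scipy, OpenCV 4.12 (cv2) and the standard library are available. Lean on these libraries where they do the work, as an engineer would, in place of code of your own. Each camera call takes 0.05 s, during which the arm holds its last target. There are 200 camera calls.

### The job

Take only the top blue parts cup off its nested stack, without pulling the next cup up with it, and set it down gently, upright and with its whole foot on the round black pad with the yellow ring. Leave the rest of the blue stack and the stack of bare steel cups standing where they are, and let go of the cup.

Things in the scene. Friction and masses are not known exactly. Their poses are not given: they have to be found in the camera images.
- blue_top: top one of three equal blue metal cups nested upright in a stack. Round, 45 mm high, 90 g: foot 32 mm across, tapering out to an upright collar (top 8 mm) 50 mm across outside, 45 mm inside; inner floor 20 mm above the underside. Origin: centre of its underside (at the start 40 mm above the table, rim 85 mm), z up. Only its upper 20 mm show above the rim of the next cup, which is as wide
- blue_mid: next blue cup, same shape, with blue_top in it and itself in a third on the table. Origin: centre of its underside, 20 mm above the table; rim at 65 mm. Fingertips closing on the outside of blue_top must stay above this rim (9 to 18 mm below blue_top's rim) or they take this cup too. Nested cups have 1.5 mm play all round; lifted 30 mm straight up they are clear
- steel_top: upper one of two bare steel cups of the same shape, nested in a stack of their own; not to be disturbed. Origin: centre of its underside, 20 mm above the table; its rim is 65 mm above the table
- pad_top (a point): middle of the upper face of a round flat black rubber pad with a thin yellow ring on it, 94 mm across, fixed to the table; its upper face is 4 mm above the table
There are look-alikes about, which are no part of the job. What is shaped like the blue_top but brown or purple is not meant.

How it is judged:
By the outcome, as a careful person would: the job done as asked, in the order asked, and still so for the second after the job is handed in, with the robot touching nothing.
It also fails if it takes over 40 s, if anything falls off the work surface, if the arm or the gripper's body presses on something with over 40 N, if the wrist force passes 120 N, or if a joint passes its speed limit or range.

## Working session

There is one attempt and no reset: what is moved stays moved. The work goes in short steps, Python scripts to look and compute and a tool call to move; the robot and the scene stay as the last step left them, time stands still between calls to the robot, and variables do not carry over. Pictures are saved under pics/ and viewed, about 8 in all and at most 12, crops included, and the job is handed in when it is done.

Besides the shell and the picture viewer there is one more tool, called as name(argument=value, ...) on one line, values as JSON. move_arm: Moves the arm, as the interface text tells. Its arguments: {"type":"object","properties":{"increments":{"type":"array"},"force":{"type":"number"}},"required":["increments"]}

```bash
mkdir -p pics; ls
cat > h.py <<'E'
import numpy as np, cv2, pickle
from workcell import monitor, eyes, job
def grab(n, tag=None):
    f=eyes.grab_frame(n)
    pickle.dump(f,open(f'pics/{tag or n}.pkl','wb'))
    cv2.imwrite(f'pics/{tag or n}.png',cv2.cvtColor(f['color'],cv2.COLOR_RGB2BGR)); return f
def load(t): return pickle.load(open(f'pics/{t}.pkl','rb'))
def ray(f,u,v):
    n=cv2.undistortPoints(np.array([[[u,v]]],float),f['camera_matrix'],f['dist_coeffs'])[0,0]
    R=cv2.Rodrigues(np.array(f['rvec'],float))[0]; t=np.array(f['tvec'],float).ravel()
    return -R.T@t, R.T@np.array([n[0],n[1],1])
def atz(f,u,v,z):
    c,d=ray(f,u,v); return c+d*(z-c[2])/d[2]
def dep(f,u,v):
    c,d=ray(f,u,v); return c+d*f['z_map'][int(round(v)),int(round(u))]
E
python3 - <<'E'
from h import *
for n in ("scene","top","wrist"): grab(n)
a=[cv2.imread(f'pics/{n}.png') for n in("scene","top")]
print(monitor.state())
E
```

```text
pics
{'time_s': 0.15, 'qpos': array([ 7.27076361e+01,  1.83431953e+01,  8.96915412e+01, -2.18936005e-04,
        7.20451072e+01, -1.14595672e+00]), 'qvel': array([ 0.03807673, -0.06296972, -0.21717666, -0.00561638,  0.08069724,
        0.09620132]), 'effort': array([ 3.45885182e-04, -4.12768471e+01, -2.32155114e+01,  7.26256147e-02,
        4.33058955e-02, -9.35189087e-05]), 'ee_pos': array([159.78589636, 551.938544  , 213.30567249]), 'ee_rot': array([-1.79920168e+02, -1.38868607e-03,  1.63853660e+02]), 'force': array([-0.63724066, -0.14618254, -0.58675941]), 'torque': array([ 0.01245546, -0.00810451, -0.02175036]), 'gripper_width': 91.11087707637458}
```

View pics/top.png

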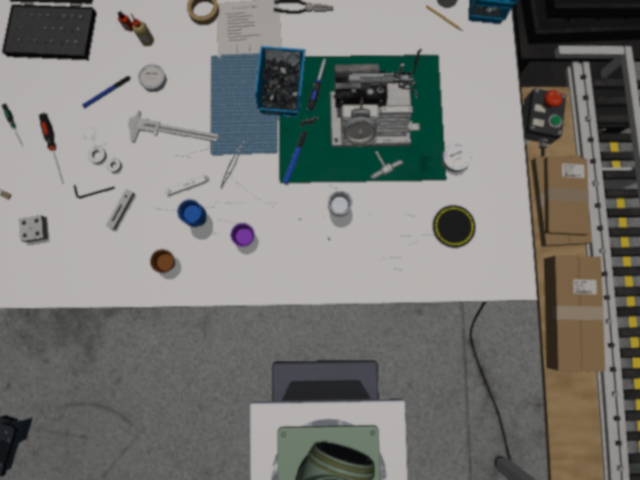

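View pics/scene.png

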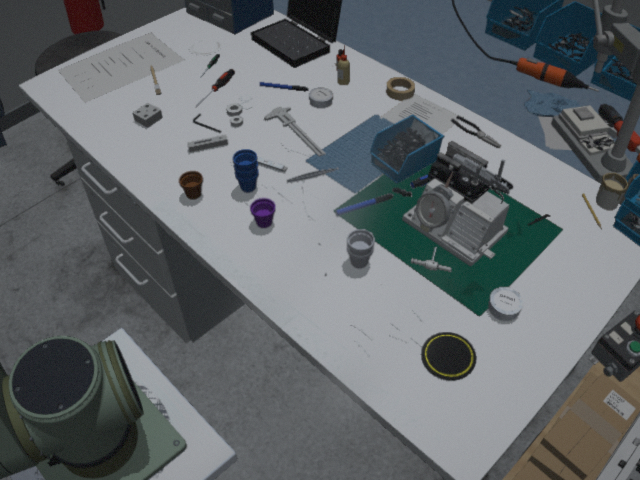

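Top view: blue stack near (192,213), purple (243,235), brown (163,261), steel (340,205), pad (454,226). Next I measure them in both views.

Run:
```python
from h import *
t=load('top'); s=load('scene')
def blob(f,box,lo,hi):
    x0,y0,x1,y1=box; h=cv2.cvtColor(f['color'],cv2.COLOR_RGB2HSV)[y0:y1,x0:x1]
    m=cv2.inRange(h,lo,hi); n,l,st,c=cv2.connectedComponentsWithStats(m); i=1+st[1:,4].argmax()
    return c[i]+[x0,y0], st[i]+[x0,y0,0,0,0], (l==i),(x0,y0)
print('base cam',ray(t,320,240),ray(s,320,240))
for nm,f,box in(('top',t,(170,190,220,240)),('scene',s,(225,140,268,200))):
    c,st,m,_=blob(f,box,(100,80,30),(125,255,255)); print(nm,'blue',c,st)
for nm,f,box in(('top',t,(425,200,485,255)),('scene',s,(410,325,485,385))):
    c,st,m,(x0,y0)=blob(f,box,(0,0,0),(180,255,90)); print(nm,'pad dark',c,st,atz(f,*c,4))
    c,st,m,(x0,y0)=blob(f,box,(20,80,60),(40,255,255))
    ys,xs=np.nonzero(m); P=np.array([atz(f,x+x0,y+y0,4) for x,y in zip(xs,ys)])
    A=np.c_[P[:,:2],np.ones(len(P))]; q=np.linalg.lstsq(A,(P[:,:2]**2).sum(1),rcond=None)[0]
    print(nm,'ring centre',q[:2]/2,'r',np.sqrt(q[2]+(q[:2]**2).sum()/4))
# depth cloud around blue and steel
for nm,f in(('top',t),('scene',s)):
    K=f['camera_matrix'];v,u=np.mgrid[0:480,0:640]
    n=cv2.undistortPoints(np.stack([u,v],-1).reshape(-1,1,2).astype(float),K,f['dist_coeffs'])[:,0]
    R=cv2.Rodrigues(np.array(f['rvec'],float))[0]; z=f['z_map'].ravel()
    P=(np.c_[n,np.ones(len(n))]*z[:,None]-np.ravel(f['tvec']))@R; P[z==0]=np.nan
    for k,(cx,cy) in (('blue',(192,213)),('steel',(340,205))):
        g=atz(t,cx,cy,70)
        q=P[(np.hypot(P[:,0]-g[0],P[:,1]-g[1])<60)&(P[:,2]>15)]
        zt=np.percentile(q[:,2],97) if len(q) else 0
        r=q[q[:,2]>zt-8]; print(nm,k,len(q),zt,len(r),r.min(0),r.max(0),(r.min(0)+r.max(0))/2)
cv2.imwrite('pics/c1.png',np.hstack([cv2.resize(cv2.imread('pics/top.png')[180:245,165:225],(400,433),interpolation=2),cv2.resize(cv2.imread('pics/scene.png')[140:205,215:275],(400,433),interpolation=2)]))
```

```text
base cam (array([ 330.78323806,   10.03001816, 1082.91428833]), array([ 0.14166901, -0.0017132 , -0.98996585])) (array([  -9.92709558, -508.73033324,  890.33300974]), array([ 0.46243379,  0.47608785, -0.74804157]))
top blue [191.58834244 212.92349727] [178 200  28  27 549]
scene blue [245.85489722 168.57436518] [233 149  25  43 827]
top pad dark [453.44232299 225.9132856 ] [ 433  206   42   42 1257] [ 510.35439151 -278.80909961    4.        ]
top ring centre [ 510.70429652 -279.86324574] r 39.467541283548314
scene pad dark [448.24892704 356.00375536] [ 421  332   55   49 1864] [ 508.32435736 -280.1052837     4.        ]
scene ring centre [ 511.085476   -278.89085332] r 39.389837610765326
top blue 633 85.66126439280674 125 [511.78903576 243.6836361   77.74210542] [561.81914153 294.37782886  89.89737464] [536.80408865 269.03073248  83.81974003]
top steel 513 65.66962483333677 115 [528.58166832 -58.57297656  57.751974  ] [577.54071839  -9.41264712  68.24575313] [553.06119336 -33.99281184  62.99886357]
scene blue 841 85.70028002536476 173 [510.63618654 243.42347998  77.8021431 ] [562.2656328  297.03051409  88.24418054] [536.45090967 270.22699704  83.02316182]
scene steel 769 66.22545250162169 211 [529.91513929 -57.54292091  58.30159719] [580.02749189  -7.26442005  68.14494151] [554.97131559 -32.40367048  63.22326935]
```

View pics/c1.png

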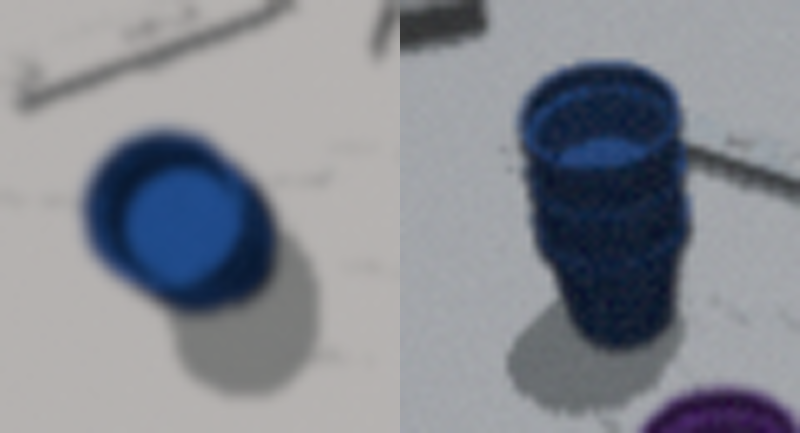

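View pics/wrist.png

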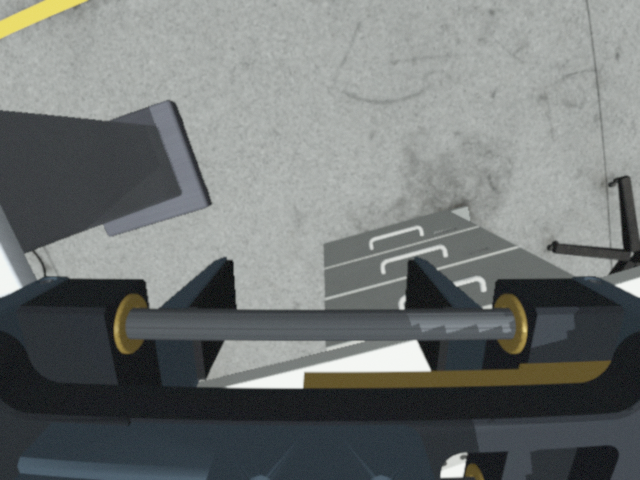

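Blue top cup sits at about (536.6, 269.6) with its rim at 85.7. The steel stack is at about (554, -33), and the pad at about (511, -279.4) with a ring radius of 39.4. The two views agree. The wrist view shows only the floor and the open fingers. I'm moving towards a point above the blue stack.

move_arm(increments=[[[1,-3.6,-1.3,0,0,0,0],[1,-3.6,-1.3,0,0,0,0],[1,-3.6,-1.3,0,0,0,0],[1,-3.6,-1.3,0,0,0,0],[1,-3.6,-1.3,0,0,0,0],[1,-3.6,-1.3,0,0,0,0],[1,-3.6,-1.3,0,0,0,0],[1,-3.6,-1.3,0,0,0,0],[1,-3.6,-1.3,0,0,0,0],[1,-3.6,-1.3,0,0,0,0],[1,0,0,0,0,0,0],[1,0,0,0,0,0,0]]])

```text
time_s: 1.65
ee_pos: [477.4, 319.6, 209.2]
ee_rot: [-179.6, -0.2, 164.0]
force: [-0.3, -1.1, 0.6]
gripper_width: 91.2
```

```bash
cat >> h.py <<'E'
from scipy.spatial.transform import Rotation as Ro
def to(p,rpy=(180,0,163.85)):
    s=monitor.state(); R=Ro.from_euler('xyz',s['ee_rot'],degrees=True)
    print('t',round(s['time_s'],2),'pos',s['ee_pos'].round(1),'rot',s['ee_rot'].round(2),'F',s['force'].round(1),'w',round(s['gripper_width'],1))
    print('shift cm',(R.inv().apply(np.array(p)-s['ee_pos'])/10).round(2),'turn',(R.inv()*Ro.from_euler('xyz',rpy,degrees=True)).as_rotvec().round(4))
E
python3 -c "
from h import *
to([536.6,269.6,150])"
```

```text
t 1.65 pos [477.4 319.6 209.2] rot [-179.6    -0.21  163.96] F [-0.3 -1.1  0.6] w 91.2
shift cm [-7.09 -3.12  5.92] turn [-0.007  -0.0037  0.0019]
```

move_arm(increments=[[[1,-2.4,-1.0,1.5,-0.003,-0.001,0],[1,-2.4,-1.0,1.5,-0.003,-0.001,0],[1,-2.3,-1.1,1.4,0,0,0],[1,0,0,0,0,0,0],[1,0,0,0,0,0,0]]])

```text
time_s: 2.28
ee_pos: [533.7, 274.1, 164.6]
ee_rot: [179.9, -0.2, 164.4]
force: [-1.0, -0.3, 0.4]
gripper_width: 91.1
```

Run:
```python
from h import *
to([536.6,269.6,71])
f=grab('wrist','w2')
```

```text
t 2.27 pos [533.7 274.1 164.6] rot [179.95  -0.22 164.39] F [-1.  -0.3  0.4] w 91.1
shift cm [-0.44 -0.37  9.36] turn [ 0.0009 -0.0038  0.0095]
```

View pics/w2.png

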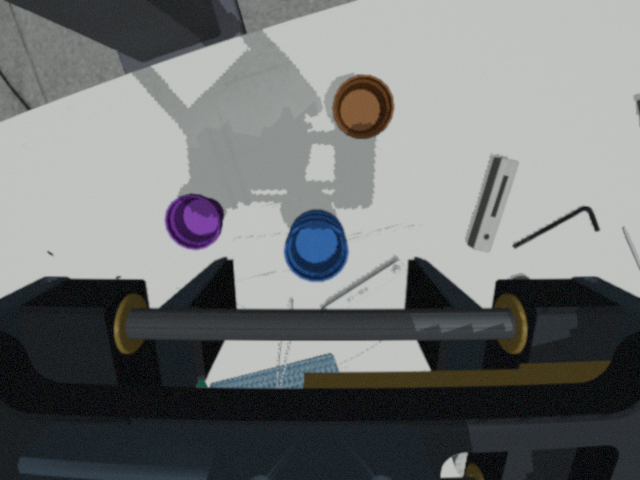

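The blue stack is in view between the fingers at about (317,248), purple at (194,221) and brown at (362,106). I'll cross-check the cup centre with this camera's depth.

Run:
```python
from h import *
f=load('w2'); K=f['camera_matrix'];v,u=np.mgrid[200:290,275:360]
P=np.array([dep(f,a,b) for a,b in zip(u.ravel(),v.ravel())])
for lo,hi in((79,90),(60,68)):
    r=P[(P[:,2]>lo)&(P[:,2]<hi)&(np.hypot(P[:,0]-536.6,P[:,1]-269.6)<45)]
    print(len(r),r.min(0).round(1),r.max(0).round(1),((r.min(0)+r.max(0))/2).round(1),np.median(r[:,2]),cv2.minEnclosingCircle(r[:,:2].astype(np.float32)))
```

```text
906 [511.7 244.8  79. ] [562.  294.3  88.1] [536.8 269.5  83.6] 85.89935819309284 ((536.833740234375, 269.2548522949219), 25.309856414794922)
1756 [511.7 249.7  60. ] [556.5 294.3  68. ] [534.1 272.   64. ] 61.895688951627164 ((533.0573120117188, 270.64141845703125), 23.70829200744629)
```

All three cameras agree on (536.8, 269.4), radius 25.3. Descending in stages.

move_arm(increments=[[[1,-0.45,-0.38,0,0,-0.004,0.009],[1,0,0,2.0,0,0,0],[1,0,0,2.0,0,0,0],[1,0,0,1.8,0,0,0],[1,0,0,0,0,0,0],[1,0,0,0,0,0,0]]])

```text
time_s: 3.08
ee_pos: [537.2, 272.2, 109.9]
ee_rot: [179.6, 0.4, 164.0]
force: [-0.2, -0.3, -0.2]
gripper_width: 91.0
```

```bash
python3 -c "
from h import *
to([536.8,269.4,72])"
```

```text
t 3.08 pos [537.2 272.2 109.9] rot [179.64   0.38 164.05] F [-0.2 -0.3 -0.2] w 91.0
shift cm [-0.01 -0.3   3.78] turn [0.0063 0.0066 0.0034]
```

move_arm(increments=[[[1,0,-0.3,0.8,0.006,0.006,0.003],[1,0,0,1.0,0,0,0],[1,0,0,0.9,0,0,0],[1,0,0,0.6,0,0,0],[1,0,0,0,0,0,0],[1,0,0,0,0,0,0]]])

```text
time_s: 3.82
ee_pos: [537.1, 269.5, 75.9]
ee_rot: [179.9, 0.1, 163.9]
force: [0.3, 0.3, 1.0]
gripper_width: 91.0
```

```bash
python3 -c "
from h import *
to([536.8,269.4,72])"
```

```text
t 3.83 pos [537.1 269.5  75.9] rot [1.7992e+02 1.1000e-01 1.6386e+02] F [0.3 0.3 1. ] w 91.0
shift cm [ 0.03 -0.02  0.39] turn [0.0014 0.002  0.0002]
```

move_arm(increments=[[[1,0,0,0.4,0,0,0],[0.75,0,0,0,0,0,0],[0.62,0,0,0,0,0,0],[0.62,0,0,0,0,0,0]]], force=15)

```text
time_s: 4.32
ee_pos: [537.5, 269.7, 72.3]
ee_rot: [179.9, 0.2, 163.9]
force: [0.6, -0.4, 0.2]
gripper_width: 63.9
```

```bash
python3 -c "
from h import *
to([536.8,269.4,72])"
```

```text
t 4.33 pos [537.5 269.7  72.3] rot [1.7987e+02 1.7000e-01 1.6387e+02] F [ 0.6 -0.4  0.2] w 63.9
shift cm [ 0.06 -0.05  0.03] turn [0.0022 0.003  0.0003]
```

move_arm(increments=[[[0.55,0.05,-0.05,0,0,0,0],[0.5,0,0,0,0,0,0],[0.45,0,0,0,0,0,0],[0.4,0,0,0,0,0,0],[0.4,0,0,0,0,0,0]]], force=15)

```text
time_s: 4.95
ee_pos: [536.9, 269.4, 72.4]
ee_rot: [179.9, 0.2, 163.9]
force: [1.1, 0.3, -0.3]
gripper_width: 49.7
```

```bash
python3 -c "
from h import *
to([536.8,269.4,72])"
```

```text
t 4.95 pos [536.9 269.4  72.4] rot [179.85   0.18 163.86] F [ 1.1  0.3 -0.3] w 49.7
shift cm [ 0.01 -0.01  0.04] turn [0.0025 0.0031 0.0002]
```

Gripped at 49.7 mm (collar 50). Next is a slow straight lift.

move_arm(increments=[[[0.3,0,0,-0.4,0,0,0],[0.3,0,0,-0.5,0,0,0],[0.3,0,0,-0.6,0,0,0],[0.3,0,0,-0.8,0,0,0],[0.3,0,0,-0.8,0,0,0],[0.3,0,0,-0.8,0,0,0],[0.3,0,0,-0.8,0,0,0],[0.3,0,0,-0.8,0,0,0],[0.3,0,0,-0.6,0,0,0],[0.3,0,0,0,0,0,0]]])

```text
time_s: 6.2
ee_pos: [536.8, 269.3, 138.2]
ee_rot: [179.8, 0.2, 163.9]
force: [-0.1, -0.8, -1.2]
gripper_width: 50.4
```

Run:
```python
from h import *
to([511,-279.4,175])
s=grab('scene','s2'); t=grab('top','t2')
cv2.imwrite('pics/c2.png',np.hstack([cv2.resize(cv2.imread('pics/t2.png')[160:260,140:240],(400,400),interpolation=2),cv2.resize(cv2.imread('pics/s2.png')[100:220,185:305],(400,400),interpolation=2)]))
```

```text
t 6.2 pos [536.8 269.3 138.2] rot [179.83   0.22 163.86] F [-0.1 -0.8 -1.2] w 50.4
shift cm [-12.79 -53.41  -3.78] turn [0.0029 0.0038 0.0002]
```

View pics/c2.png

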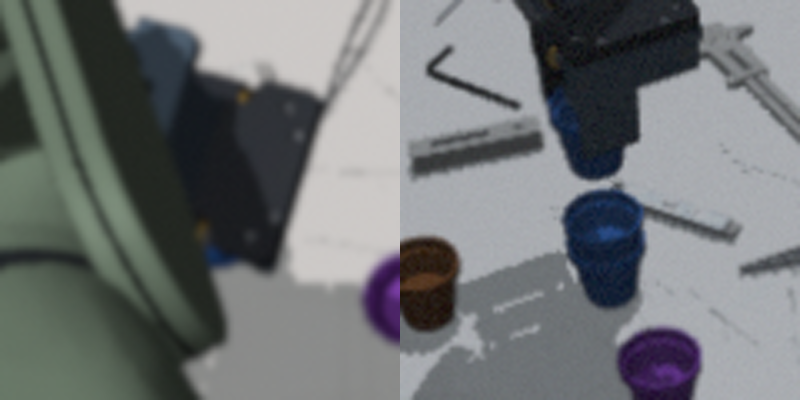

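The scene view shows one cup in the fingers and two left standing in the stack. Raising and carrying it over.

move_arm(increments=[[[0.3,0,0,-2.0,0,0,0],[0.3,0,0,-2.0,0.001,0.001,0],[0.3,-0.4,-1.6,0,0.001,0.001,0],[0.3,-0.7,-3.2,0,0,0,0],[0.3,-1.0,-4.4,0,0,0,0],[0.3,-1.0,-4.4,0,0,0,0],[0.3,-1.0,-4.4,0,0,0,0],[0.3,-1.0,-4.4,0,0,0,0],[0.3,-1.0,-4.4,0,0,0,0],[0.3,-1.0,-4.4,0,0,0,0],[0.3,-0.7,-3.0,0,0,0,0],[0.3,0,0,0,0,0,0]]])

```text
time_s: 7.8
ee_pos: [504.8, -100.8, 167.1]
ee_rot: [-179.3, -1.1, 163.8]
force: [0.0, 0.4, -1.4]
gripper_width: 49.9
```

```bash
python3 -c "
from h import *
to([511,-279.4,175])"
```

```text
t 7.8 pos [ 504.8 -100.8  167.1] rot [-179.25   -1.08  163.8 ] F [ 0.   0.4 -1.4] w 49.9
shift cm [ -5.56 -16.99  -0.67] turn [-0.013  -0.0189 -0.0008]
```

move_arm(increments=[[[0.3,-0.8,-2.0,0,-0.006,-0.009,0],[0.3,-1.0,-3.2,0,-0.006,-0.009,0],[0.3,-1.1,-3.4,0,0,0,0],[0.3,-1.1,-3.4,0,0,0,0],[0.3,-0.9,-3.0,0,0,0,0],[0.3,-0.6,-1.6,0,0,0,0],[0.3,0,0,0,0,0,0],[0.3,0,0,0,0,0,0]]])

```text
time_s: 8.8
ee_pos: [506.3, -274.3, 160.4]
ee_rot: [179.7, -0.8, 164.0]
force: [-0.5, -0.8, -0.5]
gripper_width: 49.6
```

```bash
python3 -c "
from h import *
to([511,-279.4,75])"
```

```text
t 8.8 pos [ 506.3 -274.3  160.4] rot [179.72  -0.8  164.  ] F [-0.5 -0.8 -0.5] w 49.6
shift cm [-0.71 -0.41  8.53] turn [ 0.0048 -0.0139  0.0025]
```

move_arm(increments=[[[0.3,-0.6,-0.4,1.0,0.005,-0.013,0.002],[0.3,0,0,2.0,0,0,0],[0.3,0,0,2.5,0,0,0],[0.3,0,0,2.5,0,0,0],[0.3,0,0,2.0,0,0,0],[0.3,0,0,0,0,0,0],[0.3,0,0,0,0,0,0]]])

```text
time_s: 9.68
ee_pos: [512.6, -275.0, 56.0]
ee_rot: [-180.0, 0.1, 164.2]
force: [-0.6, -0.4, -1.0]
gripper_width: 50.0
```

Run:
```python
from h import *
to([511,-279.4,36.5])
s=grab('scene','s3'); cv2.imwrite('pics/c3.png',cv2.resize(cv2.imread('pics/s3.png')[270:400,370:530],(640,520),interpolation=2))
```

```text
t 9.68 pos [ 512.6 -275.    56. ] rot [-1.8000e+02  1.2000e-01  1.6424e+02] F [-0.6 -0.4 -1. ] w 50.0
shift cm [ 0.04 -0.47  1.95] turn [-0.0001  0.002   0.0068]
```

View pics/c3.png

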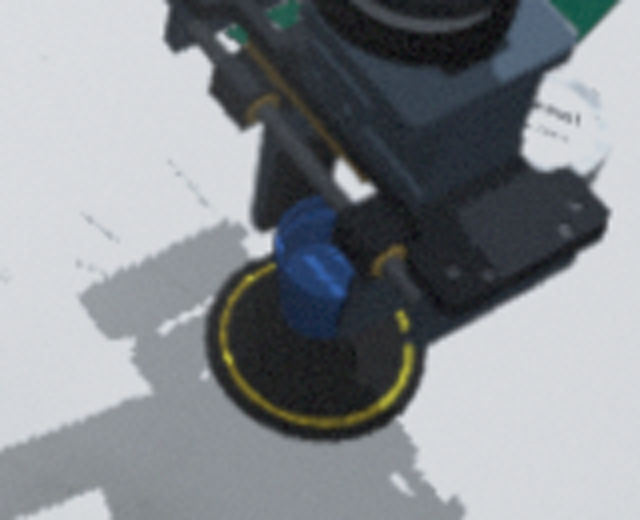

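The cup hangs upright over the pad with its foot about 20 mm above it, and the fingers are clear of the white puck. I'm centring it and lowering slowly.

move_arm(increments=[[[0.3,0,-0.45,0.3,0,0.002,0.006],[0.3,0,0,0.4,0,0,0],[0.3,0,0,0.4,0,0,0],[0.3,0,0,0.3,0,0,0],[0.3,0,0,0,0,0,0],[0.3,0,0,0,0,0,0]]])

```text
time_s: 10.48
ee_pos: [512.2, -280.3, 42.9]
ee_rot: [-179.9, 0.2, 163.9]
force: [0.0, -0.2, -0.7]
gripper_width: 49.9
```

```bash
python3 -c "
from h import *
to([511,-279.4,36.5])"
```

```text
t 10.47 pos [ 512.2 -280.3   42.9] rot [-179.95    0.2   163.86] F [ 0.  -0.2 -0.7] w 49.9
shift cm [0.15 0.05 0.64] turn [-0.0009  0.0034  0.0002]
```

move_arm(increments=[[[0.3,0,0,0.2,0,0.003,0],[0.3,0,0,0.2,0,0,0],[0.3,0,0,0.1,0,0,0],[0.3,0,0,0,0,0,0]]])

```text
time_s: 10.98
ee_pos: [512.4, -280.3, 37.6]
ee_rot: [-179.9, 0.0, 163.9]
force: [-0.8, 0.7, -1.7]
gripper_width: 49.8
```

move_arm(increments=[[[0.3,0,0,0.1,0,0,0],[0.3,0,0,0,0,0,0]]])

```text
time_s: 11.22
ee_pos: [512.4, -280.3, 36.6]
ee_rot: [-179.9, 0.0, 163.9]
force: [-0.9, -0.3, -1.4]
gripper_width: 49.4
```

move_arm(increments=[[[0.3,0,0,0.06,0,0,0],[0.3,0,0,0,0,0,0]]])

```text
time_s: 11.48
ee_pos: [512.5, -280.4, 36.4]
ee_rot: [-179.9, 0.1, 163.9]
force: [-0.7, 1.3, -1.5]
gripper_width: 49.8
```

move_arm(increments=[[[0.3,0,0,0.08,0,0,0],[0.3,0,0,0,0,0,0]]])

```text
time_s: 11.72
ee_pos: [512.6, -280.4, 36.4]
ee_rot: [-179.9, 0.1, 163.9]
force: [0.1, -0.3, -1.3]
gripper_width: 49.5
```

move_arm(increments=[[[0.3,0,0,0.1,0,0,0],[0.3,0,0,0,0,0,0]]])

```text
time_s: 11.98
ee_pos: [512.7, -280.4, 36.4]
ee_rot: [-179.9, 0.1, 163.9]
force: [-0.4, 0.6, 0.0]
gripper_width: 49.6
```

The tool now stops at 36.4, which matches the predicted contact height (72.4 − 36), and the downward load has gone. Releasing.

move_arm(increments=[[[0.57,0,0,0,0,0,0],[0.6,0,0,0,0,0,0],[0.7,0,0,0,0,0,0],[0.85,0,0,0,0,0,0],[0.9,0,0,0,0,0,0],[0.9,0,0,0,0,0,0]]])

```text
time_s: 12.72
ee_pos: [512.9, -280.6, 35.6]
ee_rot: [-179.9, 0.1, 163.9]
force: [-0.6, 0.7, 0.8]
gripper_width: 82.0
```

move_arm(increments=[[[0.9,0,0,-0.6,0,0,0],[0.9,0,0,-1.2,0,0,0],[0.9,0,0,-2,0,0,0],[0.9,0,0,-3,0,0,0],[0.9,0,0,-3,0,0,0],[0.9,0,0,-3,0,0,0],[0.9,3,0,-2,0,0,0],[0.9,4,0,0,0,0,0],[0.9,4,0,0,0,0,0],[0.9,0,0,0,0,0,0]]])

```text
time_s: 13.98
ee_pos: [405.6, -249.6, 196.4]
ee_rot: [-179.7, 0.7, 163.9]
force: [0.1, -0.7, 0.0]
gripper_width: 82.2
```

Run:
```python
from h import *
to([0,0,0])
s=grab('scene','s4'); t=grab('top','t4')
for nm,f in(('top',t),('scene',s)):
    v,u=np.mgrid[0:480,0:640]
    n=cv2.undistortPoints(np.stack([u,v],-1).reshape(-1,1,2).astype(float),f['camera_matrix'],f['dist_coeffs'])[:,0]
    R=cv2.Rodrigues(np.array(f['rvec'],float))[0]; z=f['z_map'].ravel()
    P=(np.c_[n,np.ones(len(n))]*z[:,None]-np.ravel(f['tvec']))@R; P[z==0]=-1
    for k,c,zt in (('cup',(511,-279.4),49),('blue',(536.8,269.4),65),('steel',(554,-33),65)):
        q=P[(np.hypot(P[:,0]-c[0],P[:,1]-c[1])<50)&(P[:,2]>zt-8)&(P[:,2]<110)]
        if len(q): print(nm,k,len(q),((q.min(0)+q.max(0))/2).round(1),'size',np.ptp(q,axis=0).round(1),'rim z',np.percentile(q[:,2],[80,97]).round(1))
cv2.imwrite('pics/c4.png',np.hstack([cv2.resize(cv2.imread('pics/t4.png')[150:280,150:500],(0,0),fx=1.2,fy=1.2),cv2.resize(cv2.imread('pics/s4.png')[300:400,400:500],(156,156))]) if 0 else cv2.imread('pics/s4.png'))
```

```text
t 13.97 pos [ 405.6 -249.6  196.4] rot [-179.74    0.73  163.9 ] F [ 0.1 -0.7  0. ] w 82.2
shift cm [46.14 12.82 18.99] turn [-0.0045  0.0127  0.0008]
top cup 99 [ 513.5 -280.1   46.6] size [46.4 49.2 10.9] rim z [48.8 51.5]
top blue 134 [536.  269.   63.3] size [48.4 50.6 12.5] rim z [65.2 66.9]
top steel 124 [553.2 -33.9  63.1] size [48.6 49.  12.1] rim z [64.8 67.1]
scene cup 282 [ 512.  -280.4   46.6] size [50.6 49.3 11. ] rim z [49.5 51.2]
scene blue 193 [535.8 268.3  62.8] size [50.2 54.  11.5] rim z [64.8 66.4]
scene steel 63 [542.6 -25.7  63. ] size [29.2 36.1 12. ] rim z [65.3 68.6]
```

View pics/s4.png

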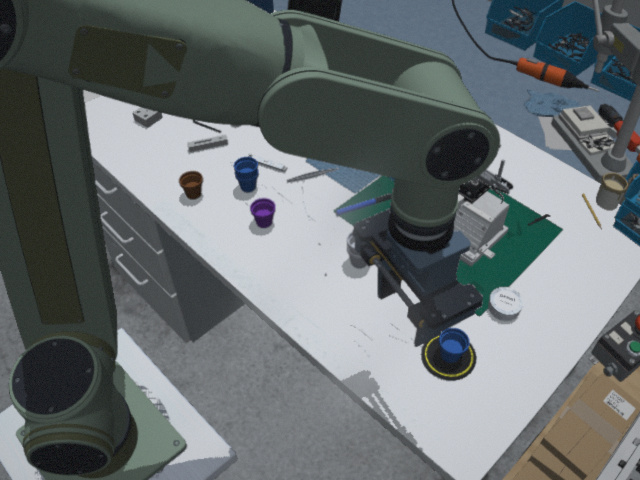

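The cup stands upright on the pad with its rim at 49 mm and centre at (512.5, -280). The two stacks are unmoved and the gripper is clear. Handing in.

```bash
python3 -c "
from h import *
print(job.job_done())"
```

```text
the job is handed in; nothing more can be done
None
```

The top blue cup is off its stack and standing upright on the pad with the yellow ring. I have let go of it, and the job was handed in at about 14 s of the 40 s allowed.

- **Taking it off:** I gripped the collar with the fingertips about 7 mm above the next cup's rim and lifted straight up. The scene picture showed one cup in the fingers and two left standing.
- **Placing it:** The last checks put the cup's centre at about (512.5, -280), some 2 mm from the pad's centre at (511, -279.4). Its rim measured about 49 mm, which fits the foot resting flat on the 4 mm pad. The force readings were too noisy (about ±1 N) to show the moment of contact. I judged it by the tool stopping at the height I had predicted.
- **The two stacks:** The blue stack is within about 1 mm of where it was, with its rim at 65 mm. In the top view the steel stack is unmoved at (553, -34).
- **One disagreement:** The scene view gave the steel stack at (543, -26), but the gripper partly hid it in that picture, so I relied on the top view.

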